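# Hold the vial block's light shutter half open for the inspection camera

### The arm

A 7-joint arm with a two-finger parallel gripper is mounted at the origin on the work surface. World frame = base frame: x ahead of the robot, y to its left, z up, the work surface at z = 0. Lengths are in m, angles in rad, forces in N, time in s.
With the tool pointing down it reaches from about 0.425 to 0.825 m from the base axis. Payload 3.6 kg.
Tool frame: the origin (TCP) lies where the fingers leave the gripper's body, on its centre line; the fingertips stand 73 mm ahead of it and the grasp point (between the pads) lies 54 mm ahead of it; z points along the fingers, y is the line along which they close (so a half turn about z gives the same grasp; the last joint's range is limited). The gripper opens to 85 mm and grips with 20 to 120 N. Pads are 22 mm wide; open, the fingers measure 114 mm over their backs; the gripper's body (76 mm by 85 mm) begins 54 mm behind the grasp point. The pads swing forward as they close: fully open they stand 13 mm farther back than shut.
Start: joints at [-1.212, 0.615, -0.013, 1.423, 0.008, 1.103, -0.04], TCP at [0.245, 0.602, 0.304] pointing down, gripper open.
Joint ranges: [-3.12, 3.12], [-0.3, 2.06], [-1.34, 1.32], [0.26, 2.42], [-1.36, 4.5], [0.01, 1.98], [-2.84, 2.84]. Speed limits (rad/s): [2.79, 2.79, 3.14, 3.14, 3.14, 3.14, 3.14].

### API

Orientations are given as a unit quaternion [x, y, z, w].
In Python, from station import arm, snapshot, camera_info, ticket gives the robot as it stands. Calls block until the motion is done:
- arm.movep(position, orientation): joint-space move of the TCP to a pose.
- arm.line_to(position, velocity=0.15, ori=None): straight line of the TCP; ori=None keeps the orientation; velocity is the mean speed in m/s.
- arm.move_j(angles): joint-space move.
- arm.move_gripper(opening, effort=None): opening from 0.0 (shut) to 1.0 (fully open); effort is the grip in N (None keeps the last); returns when the fingers have stopped.
- arm.pause(seconds).
- arm.ik(position, orientation): joint angles nearest the present ones, or None.
- snapshot(name): name is "scene" or "top"; returns the picture (384x512x3 uint8, blue, green, red); there is no depth.
- camera_info(name): a dict with "fx", "fy", "cx", "cy" (pixels), "R" (3x3) and "t" (3): a world point X has camera coordinates R X + t. Camera axes: x right, y down, z forward; pixel columns grow to the right and rows downward; lengths in m; the calibration is good to about 2 mm. A picture is of the moment at which its call begins. camera_info takes no time and is no camera call.
A pose or a line that the arm cannot do raises arm.MotionError and nothing moves.
- ticket.finish_job(): hands the job in; it is judged then, once.
Readings, each from a call of its own:
- arm.read_time(): time.
- arm.read_joint_positions(): joint angles.
- arm.read_dq(): joint speeds.
- arm.read_effort(): joint torques, N m.
- arm.read_tool_pos(): TCP position.
- arm.read_eef_rot(): TCP orientation.
- arm.read_ft_force(): force on the tool from outside, world axes, zero at the start.
- arm.read_wrist_torque(): the same for the moment, N m.
- arm.read_opening(): opening from 0.0 (shut) to 1.0 (fully open).
- arm.read_finger_force(): force on a finger pad.
Only numpy, scipy, OpenCV 4.12 (cv2) and the standard library are available. Lean on these libraries where they do the work, as an engineer would, in place of code of your own. Each camera call takes 0.05 s, during which the arm holds its last target. There are 200 camera calls.

### The job

Swing and tip the small inspection camera (it has a handle behind, and stays where it is left) until it points at the middle of the front row of vials in the chilled block, with the block's sprung light shutter still shut. Then slide the shutter back to half travel, so that the front row is uncovered while the light-sensitive back row stays covered the whole time, and finish still holding the shutter there by hand for the camera to take its picture. Leave the bottles and the other loose things on the bench where they are.

Things in the scene. Friction and masses are not known exactly. Their poses are not given: they have to be found in the camera images.
- vial_block: Chilled vial block, fixed to the bench: white instrument 250 (x) x 190 (y) x 86 mm high, origin at the centre of its underside, +x from its front panel (display, robot's side) to its rear, +z up. An open well in its top, x = -89 to -5 mm, under the shutter, holds two rows of vials. Guide rails at y = +-81 mm and an end stop at x = 112 mm stand to 99 mm; a flat deck at 86 mm lies behind the well.
- front_row (a point): Middle of the front row of vials at the height of the cap tops (block frame -70.5, 0, 82 mm): the point to aim the camera at, hidden while the shutter is shut. Axes as the block. Each row has four amber vials with white caps, 28 mm diameter, 34 mm apart along y; the back row lies at x = -25.5 mm.
- half_mark (a point): Half-travel mark: the black lines across both guide rails, in block frame x = -48 mm (point on the centreline, 92 mm high). At half travel the shutter's front edge lies level with them.
- shutter (a joint): Travel of the shutter, m, to the block's rear (+x): 0 shut, 0.045 half travel, 0.09 fully open. A dark steel plate 98 (x) x 148 (y) x 5 mm, top 92 mm above the bench, sprung shut: 3.2 N when shut, rising 0.9 N per 10 mm to 7.2 N at half travel and 11.3 N fully open; let go, it snaps shut. Beyond about 0.054 the back row begins to be uncovered.
- shutter_grip (a point): Centre of the top of the shutter's finger grip: an upright aluminium block 14 mm thick (block x), 40 mm wide (y), 30 mm tall, standing on the plate, 81 mm behind the shutter's front edge. Moves with the shutter; axes as the block. At least 50 mm clear before and behind it, above the plate and the deck.
- shutter_edge (a point): Middle of the shutter's front edge, on its top face. Moves with the shutter; axes as the block.
- camera_stand: Fixed stand of the inspection camera: dark steel foot 130 x 110 x 14 mm with an upright post of 20 mm diameter; origin at the centre of its underside, on the swivel axis. +z up.
- swivel (a joint): Swivel of the camera about the post's vertical axis, rad, growing anticlockwise seen from above; at 0 the camera looks along the stand's +x. Range -2.8 to 1.0. Stays where it is left (0.25 N m of friction).
- tilt (a joint): Tilt of the camera about its horizontal axis, rad: 0 = looking level, positive = looking down. Range -0.5 to 1.0. Stays where it is left (0.25 N m of friction).
- camera_axis (a point): Where tilt axis, swivel axis and line of sight cross: 250 mm above the bench, straight above the stand's origin. Axes: x = line of sight, y = tilt axis (level, to the camera's left), z = the camera's up. The camera is a grey box 70 x 52 x 46 mm about this point, in a yoke 82 mm wide over its knobs, with a black lens barrel of 42 mm diameter in front.
- camera_lens (a point): Front of the lens, 68 mm ahead of camera_axis on the line of sight; axes as camera_axis (x = line of sight). The camera points at a thing that lies on this x axis.
- camera_handle (a point): Middle of the handle's grip behind the camera: a straight black rubber rod, 18 mm diameter, 70 mm long, on a thinner steel rod. It runs backwards and down, 0.44 rad below the camera's -x axis; this point is 128 mm from camera_axis (camera frame -115.8, 0, -54.5 mm). Axes as camera_axis. It turns with swivel and tilt, and rises as the camera looks down.
- reagent_bottle: Amber bottle with a cap, 72 mm diameter, 165 mm tall, loose; origin under its centre. Leave alone.
- small_bottle: Small amber bottle, 48 mm diameter, 95 mm tall, loose; origin under its centre. Leave alone.
- sample_jar: Amber jar, 52 mm diameter, 62 mm tall, loose; origin under its centre. Leave alone.
- calculator: Pocket calculator 135 x 72 x 15 mm lying flat, loose; origin under its centre. Leave alone.
- vial_rack: White rack 60 x 110 x 28 mm with small vials standing to 46 mm, loose; origin under its centre. Leave alone.
- tip_box: Box of pipette tips, blue with a white lid, 120 x 84 x 60 mm, loose; origin under its centre. Leave alone.

How it is judged:
By the outcome, as a careful person would: the job done as asked, in the order asked, and still so for the second after the job is handed in, while the arm keeps its last pose, push and grip.
It also fails if it takes over 51 s, if anything falls off the work surface, if the arm or the gripper's body presses on something with over 40 N, if the wrist force passes 120 N, or if a joint passes its speed limit or range.

## Working session

There is one attempt and no reset: what is moved stays moved. The work goes in short steps, each a Python script; the robot and the scene stay as the last script left them, time stands still between calls to the robot, and variables do not carry over. Pictures are saved under pics/ and viewed, at most 10 in all, crops included, and the job is handed in when it is done.

```bash
mkdir -p pics; ls; python3 - <<'E'
from station import arm, snapshot, camera_info
import cv2,numpy as np
for n in("scene","top"):
    cv2.imwrite(f"pics/{n}0.png",cv2.resize(snapshot(n),(800,600),interpolation=cv2.INTER_CUBIC))
    c=camera_info(n);R=np.array(c["R"]);print(n,c["fx"],c["cx"],c["cy"],R.round(3).tolist(),(-R.T@np.array(c["t"])).round(3))
print(arm.read_time(),arm.read_eef_rot())
E
```

```text
pics
scene 358.5763251713118 257.1143145359656 190.02572819597552 [[0.632, 0.775, 0.005], [0.527, -0.425, -0.737], [-0.568, 0.468, -0.676]] [ 1.076 -0.415  0.766]
top 372.1276265895804 253.18102028450005 196.39213974786438 [[0.11, -0.994, -0.003], [-0.973, -0.107, -0.205], [0.203, 0.026, -0.979]] [ 0.371 -0.017  1.202]
0.1 [ 1.91694524e-01  9.81453950e-01 -1.14659921e-03 -1.99620091e-04]
```

View pics/scene0.png

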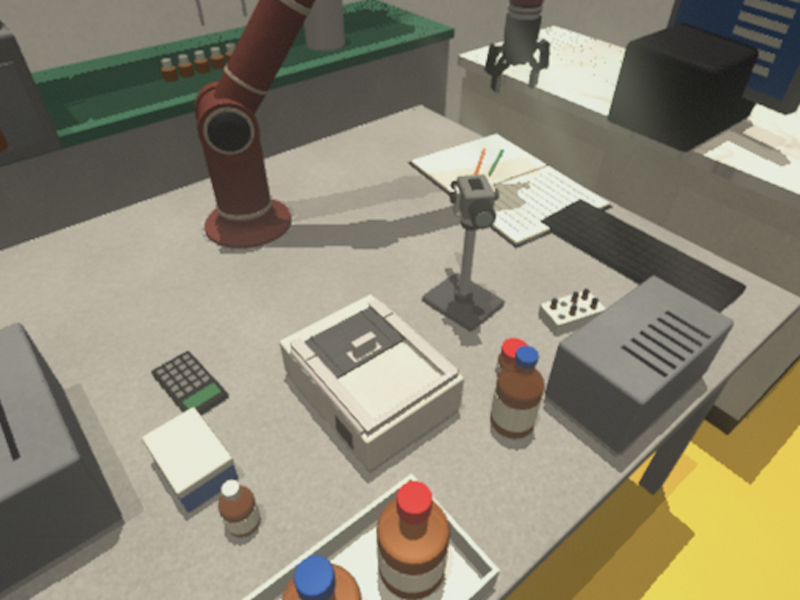

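View pics/top0.png

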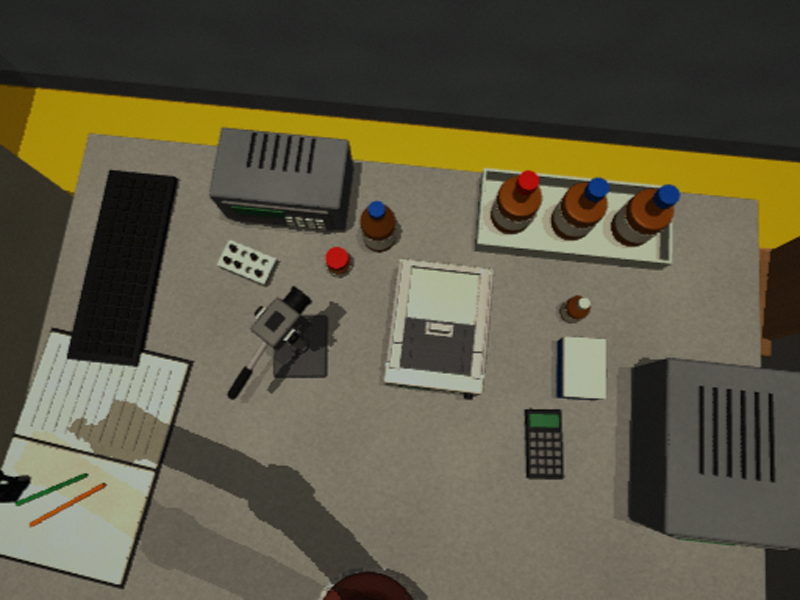

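The pictures show the block at about (440,325) in the top view with its shutter towards the robot. The camera stand is at (300,345), the handle grip at (240,380) and the lens at (295,300). I'll enlarge these for pixel measurements.

```bash
python3 - <<'E'
import cv2,numpy as np
from station import snapshot
t=snapshot("top");s=snapshot("scene");np.save("t0.npy",t);np.save("s0.npy",s)
cv2.imwrite("pics/tc.png",cv2.resize(t[155:265,135:335],None,fx=4,fy=4,interpolation=cv2.INTER_CUBIC))
cv2.imwrite("pics/sc.png",cv2.resize(s[100:310,170:340],(476,588),interpolation=cv2.INTER_CUBIC))
E
```

```text
(no output)
```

View pics/tc.png

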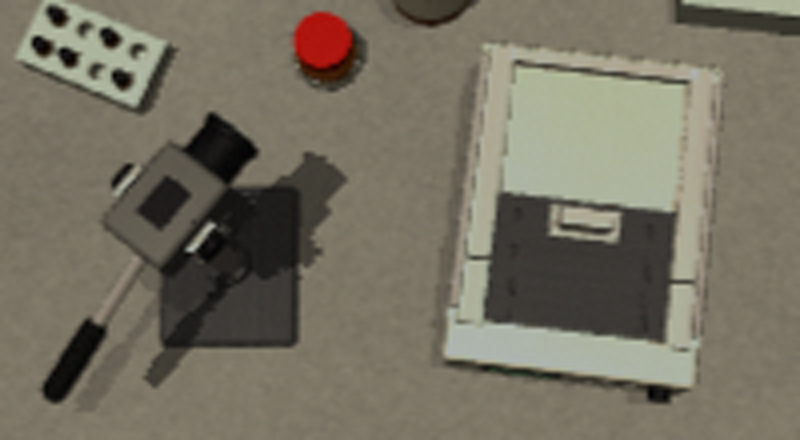

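View pics/sc.png

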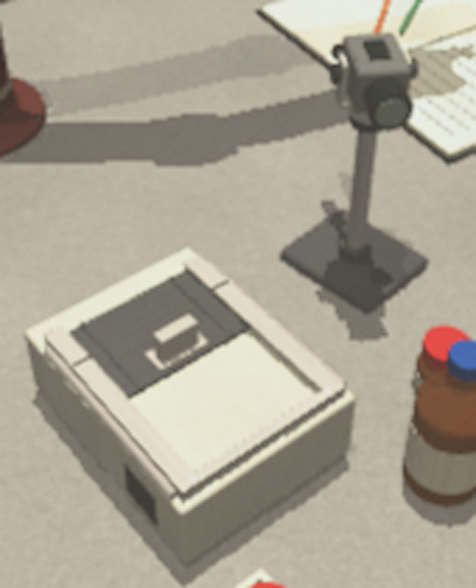

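The crops show:
- **Top crop:** shutter corners at (486,321), (666,340), (675,213) and (500,193). Half marks at (479,257) and (683,282). Foot corners at (163,345), (298,345) and (298,187). Handle grip from (57,390) to (95,325), and lens rim at (232,133).
- **Scene crop:** half marks at (80,357) and (222,283). Foot corners at (282,258), (370,310) and (428,262).

```bash
cat > h.py <<'E'
import numpy as np
from station import arm, snapshot, camera_info
from scipy.optimize import least_squares
from scipy.spatial.transform import Rotation as Ro
C={n:camera_info(n) for n in("top","scene")}
def proj(n,X):
    c=C[n];p=np.atleast_2d(X)@np.array(c["R"]).T+np.array(c["t"])
    return np.c_[c["fx"]*p[:,0]/p[:,2]+c["cx"],c["fy"]*p[:,1]/p[:,2]+c["cy"]]
def cast(n,uv,z):
    c=C[n];R=np.array(c["R"]);o=-R.T@np.array(c["t"]);uv=np.atleast_2d(uv)
    d=np.c_[(uv[:,0]-c["cx"])/c["fx"],(uv[:,1]-c["cy"])/c["fy"],np.ones(len(uv))]@R
    return o+d*((z-o[2])/d[:,2])[:,None]
def tc(*p): return (np.array(p,float)+.5)/4-.5+[135,155]
def sc(*p): return (np.array(p,float)+.5)/2.8-.5+[170,100]
def camR(yaw,tilt): return Ro.from_euler("ZY",[yaw,tilt])   # x=line of sight, tilt>0 looks down
def fit2(L,W):
    L=np.array(L,float);W=np.array(W)[:,:2];l=L-L.mean(0);w=W-W.mean(0)
    th=np.arctan2((l[:,0]*w[:,1]-l[:,1]*w[:,0]).sum(),(l*w).sum());r=np.array([[np.cos(th),-np.sin(th)],[np.sin(th),np.cos(th)]])
    t=W.mean(0)-r@L.mean(0);return t,th,(L@r.T+t-W)
E
python3 - <<'E'
from h import *
pl=[(-.093,.074),(-.093,-.074),(.005,-.074),(.005,.074)]
W=cast("top",tc((486,321),(666,340),(675,213),(500,193)),.092)
m=[(-.048,.081),(-.048,-.081)]
Wm=cast("top",tc((479,257),(683,282)),.099)
Ws=cast("scene",sc((80,357),(222,283)),.099)
print("top",*fit2(pl+m,np.r_[W,Wm]))
print("marks scene",Ws[:,:2],"top",Wm[:,:2])
# scene plate corners: front-right, rear-right, rear-left
Wp=cast("scene",sc((73,328),(130,395),(248,327)),.092)
print("scene",*fit2([pl[1],pl[2],pl[3]]+m[::-1],np.r_[Wp,Ws]))
f=[(-.065,.055),(-.065,-.055),(.065,-.055)]
print("foot top",*fit2(f,cast("top",tc((163,346),(298,346),(298,187)),.014)))
g=[(-.065,-.055),(.065,-.055),(.065,.055)]
print("foot scene",*fit2(g,cast("scene",sc((282,258),(370,310),(428,262)),.014)))
E
```

```text
top [ 0.57908935 -0.07641641] -0.003382584297269024 [[ 0.00017597  0.00745576]
 [-0.00089947 -0.00603935]
 [ 0.00084018 -0.00759217]
 [ 0.0004494   0.00719689]
 [-0.00105753  0.00398621]
 [ 0.00049145 -0.00500734]]
marks scene [[ 0.52939957 -0.15194733]
 [ 0.53465782  0.00333429]] top [[ 0.53242115  0.00075928]
 [ 0.53032419 -0.15224625]]
scene [ 0.58247513 -0.07308957] -0.03874753506309361 [[-0.00290479 -0.00827457]
 [-0.00295668 -0.00807089]
 [ 0.00089655  0.01019273]
 [ 0.00197382 -0.00022202]
 [ 0.0029911   0.00637476]]
foot top [0.51596371 0.19976301] 0.1276059005680479 [[-0.0019017   0.00175358]
 [ 0.00035175 -0.00053369]
 [ 0.00154995 -0.00121989]]
foot scene [0.52667181 0.19412579] 0.14786848988018833 [[-0.00572598 -0.0023614 ]
 [ 0.00467967 -0.00258271]
 [ 0.0010463   0.00494412]]
```

```bash
cat >> h.py <<'E'
def stand_res(p,foot,obs):
    x,y,s,yaw,t=p;o=np.array([x,y,.25]);R=camR(yaw,t);r=[]
    for n,l,uv in foot:
        X=np.r_[Ro.from_euler("z",s).apply([*l,.014])]+[x,y,0];r.append((proj(n,X)[0]-uv))
    for n,l,uv in obs: r.append((proj(n,R.apply(l)+o)[0]-uv))
    return np.ravel(r)
d=np.array([-np.cos(.44),0,-np.sin(.44)])
E
cat > f.py <<'E'
from h import *
T=lambda *p:tc(p)[0]; S=lambda *p:sc(p)[0]
foot=[("top",(-.065,.055),T(163,346)),("top",(-.065,-.055),T(298,346)),("top",(.065,-.055),T(298,187)),
("scene",(-.065,-.055),S(282,258)),("scene",(.065,-.055),S(370,310)),("scene",(.065,.055),S(428,262))]
obs=[("top",d*.093,T(96,323)),("top",d*.160,T(58,388)),("top",[.068,0,0],T(236,138)),("top",[0,0,.023],T(172,205)),
("scene",[.068,0,0],S(391,108)),("scene",[0,0,.023],S(375,51))]
f=least_squares(stand_res,[.52,.2,.13,-.7,.1],args=(foot,obs),loss="soft_l1")
print(f.x.round(4));print(stand_res(f.x,foot,obs).reshape(-1,2).round(2).tolist())
B=np.array([.5803,-.0758]);by=-.01;Rb=Ro.from_euler("z",by)
X=Rb.apply([-.0705,0,.082])+[*B,0];v=X-[f.x[0],f.x[1],.25]
print("target",X,"yaw,tilt",np.arctan2(v[1],v[0]),np.arctan2(-v[2],np.hypot(*v[:2])))
# block reprojection check
for n in C:
  for l in [(-.048,.081,.099),(-.048,-.081,.099),(.019-.031,0,.122),(-.125,.095,.086),(-.125,-.095,.086),(.125,-.095,.086),(.125,.095,.086)]:
    uv=proj(n,Rb.apply(l)+[*B,0])[0]; q=(uv+.5-[135,155])*4-.5 if n=="top" else (uv+.5-[170,100])*2.8-.5
    print(n,l,q.round(0))
E
python3 f.py
```

```text
[ 0.5186  0.1999  0.1317 -0.5566 -0.0197]
[[-0.46, -0.24], [0.34, -1.01], [0.43, -1.3], [-2.05, -3.1], [-0.49, -1.09], [0.76, -2.38], [1.82, -1.15], [-0.48, 1.08], [0.74, -1.94], [-1.95, 0.01], [-0.65, 0.23], [-0.17, -1.11]]
target [ 0.50980352 -0.07509501  0.082     ] yaw,tilt -1.602908243419892 0.5482164012391151
top (-0.048, 0.081, 0.099) [473. 255.]
top (-0.048, -0.081, 0.099) [689. 281.]
top (-0.012, 0, 0.122) [588. 216.]
top (-0.125, 0.095, 0.086) [442. 357.]
top (-0.125, -0.095, 0.086) [696. 388.]
top (0.125, -0.095, 0.086) [724.  65.]
top (0.125, 0.095, 0.086) [481.  37.]
scene (-0.048, 0.081, 0.099) [223. 281.]
scene (-0.048, -0.081, 0.099) [ 77. 361.]
scene (-0.012, 0, 0.122) [175. 324.]
scene (-0.125, 0.095, 0.086) [187. 243.]
scene (-0.125, -0.095, 0.086) [ 22. 328.]
scene (0.125, -0.095, 0.086) [180. 511.]
scene (0.125, 0.095, 0.086) [358. 394.]
```

```bash
cat >> h.py <<'E'
A=np.array([.5186,.1999,.25]); H=np.array([-.1158,0,-.0545])
def tool(yaw,t,sg,phi=.27,grip=.054,off=0.):
    z=np.array([np.sin(phi),0,-np.cos(phi)]);y=np.array([0,sg,0]);x=np.cross(y,z)
    R=camR(yaw,t)*Ro.from_matrix(np.c_[x,y,z])
    return A+camR(yaw,t).apply(H-z*(grip+off)),R.as_quat()
E
python3 - <<'E'
from h import *
t=np.load("t0.npy");import cv2
m=(t.max(2)<40).astype(np.uint8);n,l,s,c=cv2.connectedComponentsWithStats(m)
for i in range(1,n):
    if s[i,4]>15 and 135<c[i][0]<260 and 155<c[i][1]<265: print(c[i].round(1),s[i])
print("pred grip",proj("top",A+camR(-.5566,-.02).apply(H)))
for phi in(0.1,.27,.4):
  for sg in(1,-1):
    for yw,ti,off in((-.557,-.02,.09),(-.557,-.02,0),(-1.1,.27,0),(-1.603,.548,0),(-1.603,.548,.09)):
      q=arm.ik(*tool(yw,ti,sg,phi,off=off));print(phi,sg,yw,off,None if q is None else np.round(q,2))
E
```

```text
[189.8 191.8] [181 184  18  17 165]
[175.5 205.1] [170 199  12  13  81]
[194.9 216.2] [175 202  35  40 567]
[152.9 244.9] [146 235  15  20 125]
pred grip [[154.21764971 243.97193228]]
0.1 1 -0.557 0.09 [-0.79  0.32  0.14  1.86  0.09  0.93  0.31]
0.1 1 -0.557 0 [-0.75  0.44  0.12  1.98  0.09  0.69  0.3 ]
0.1 1 -1.1 0 [-0.6   0.49  0.08  1.74 -0.26  0.91  0.1 ]
0.1 1 -1.603 0 [-0.44  0.48  0.04  1.72 -0.59  0.83 -0.06]
0.1 1 -1.603 0.09 [-0.46  0.39  0.17  1.64 -0.57  1.04 -0.07]
0.1 -1 -0.557 0.09 [-1.43  0.51  1.14  1.88 -0.44  1.   -2.25]
0.1 -1 -0.557 0 [-1.36  0.68  1.13  1.99 -0.7   0.86 -2.  ]
0.1 -1 -1.1 0 [-0.08  0.59 -0.75  1.73  0.28  0.93  2.72]
0.1 -1 -1.603 0 [ 0.08  0.6  -0.8   1.7   0.07  0.73  2.5 ]
0.1 -1 -1.603 0.09 [ 0.08  0.45 -0.64  1.62 -0.15  0.93  2.7 ]
0.27 1 -0.557 0.09 [-0.98  0.3   0.22  1.93  0.29  0.86  0.06]
0.27 1 -0.557 0 [-0.93  0.44  0.24  2.03  0.3   0.62  0.05]
0.27 1 -1.1 0 [-0.75  0.5   0.18  1.73 -0.11  0.92 -0.06]
0.27 1 -1.603 0 [-0.59  0.5   0.16  1.64 -0.41  0.91 -0.24]
0.27 1 -1.603 0.09 [-0.59  0.41  0.22  1.54 -0.38  1.11 -0.27]
0.27 -1 -
[... 202 characters left out ...]
56 -0.63  1.63  0.13  0.87  2.42]
0.27 -1 -1.603 0.09 [-0.1   0.45 -0.54  1.52  0.    1.07  2.53]
0.4 1 -0.557 0.09 [-1.13  0.31  0.29  1.98  0.44  0.84 -0.14]
0.4 1 -0.557 0 [-1.08  0.45  0.34  2.07  0.48  0.59 -0.16]
0.4 1 -1.1 0 [-0.86  0.51  0.25  1.72  0.01  0.95 -0.18]
0.4 1 -1.603 0 [-0.68  0.52  0.24  1.58 -0.29  0.99 -0.36]
0.4 1 -1.603 0.09 [-0.69  0.45  0.27  1.46 -0.27  1.2  -0.39]
0.4 -1 -0.557 0.09 [-0.44  0.36 -0.64  1.96  0.75  1.05  2.66]
0.4 -1 -0.557 0 [-0.44  0.49 -0.57  2.05  0.94  0.89  2.52]
0.4 -1 -1.1 0 [-0.33  0.56 -0.59  1.7   0.49  1.06  2.5 ]
0.4 -1 -1.603 0 [-0.2   0.57 -0.55  1.57  0.21  0.99  2.34]
0.4 -1 -1.603 0.09 [-0.21  0.48 -0.5   1.44  0.12  1.18  2.42]
```

```bash
python3 - <<'E'
from h import *
import cv2
y0,t0=-.557,-.02
arm.movep(*tool(y0,t0,1,off=.09))
p,q=tool(y0,t0,1); arm.line_to(p,.15)
arm.move_gripper(0.0,30)
print(arm.read_time(),arm.read_opening(),arm.read_finger_force(),arm.read_ft_force(),arm.read_wrist_torque())
a=cv2.resize(snapshot("top")[155:265,135:235],(400,440));b=cv2.resize(snapshot("scene")[60:170,230:330],(400,440))
cv2.imwrite("pics/g1.png",np.hstack([a,b]))
E
```

```text
2.9417 0.20068910685684413 29.230910539627075 [-0.96113357  0.65681186  2.68382852] [0.09594549 0.30367209 0.10892392]
```

View pics/g1.png

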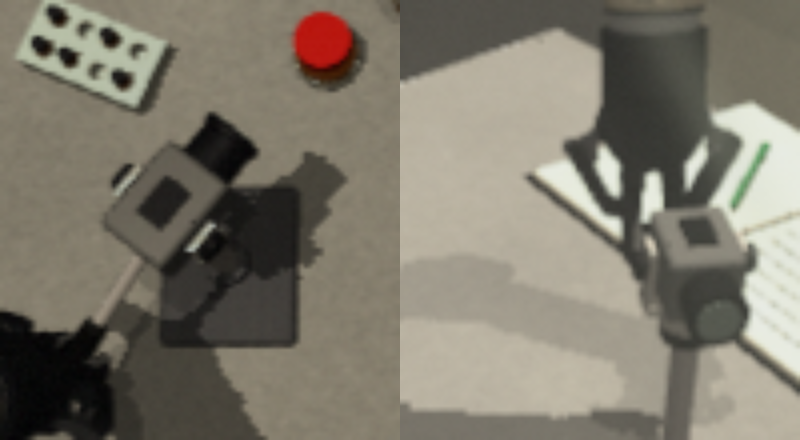

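The gripper holds the handle (opening about 17 mm). Next I swing and tip in small rigid steps.

```bash
python3 - <<'E'
from h import *
import cv2
for k in range(1,11):
    s=k/10; p,q=tool(-.557-s*1.046,-.02+s*.568,1)
    arm.line_to(p,.06,ori=q)
    f=np.array(arm.read_ft_force())
    print(k,round(arm.read_time(),2),f.round(1),np.round(arm.read_finger_force(),1))
    if np.linalg.norm(f)>40: break
arm.pause(.2)
np.save("t1.npy",snapshot("top"));np.save("s1.npy",snapshot("scene"))
a=cv2.resize(np.load("t1.npy")[165:265,135:235],(400,400),interpolation=2);b=cv2.resize(np.load("s1.npy")[80:180,230:330],(400,400),interpolation=2)
cv2.imwrite("pics/g2.png",np.hstack([a,b]))
E
```

```text
1 3.45 [0.4 2.5 0.7] 29.5
2 3.86 [-0.2  2.4  0.1] 29.5
3 4.27 [ 0.6  2.5 -0.3] 29.5
4 4.67 [-0.3  3.9  0.3] 29.5
5 5.08 [ 0.2  4.6 -0.8] 29.5
6 5.47 [-0.8  4.8 -0.3] 29.5
7 5.88 [-0.9  5.3  0.1] 29.5
8 6.27 [1.3 4.2 0.7] 29.4
9 6.66 [1.2 6.3 0.4] 29.4
10 7.04 [1.5 6.2 0.2] 29.5
```

View pics/g2.png

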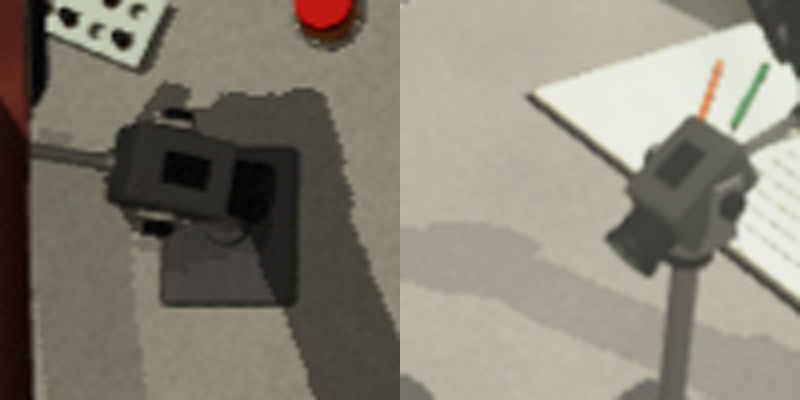

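The camera now faces the block and looks down. I'll let go, back off and measure the aim.

```bash
python3 - <<'E'
from h import *
import cv2
arm.move_gripper(.6)
p,q=tool(-1.603,.548,1,off=.1); arm.line_to(p,.2)
arm.movep([.3,.45,.4],q)
print(arm.read_time())
t=snapshot("top");s=snapshot("scene");np.save("t2.npy",t);np.save("s2.npy",s)
a=cv2.resize(t[165:265,115:215],(400,400),interpolation=2);b=cv2.resize(s[80:180,240:340],(400,400),interpolation=2)
cv2.imwrite("pics/g3.png",np.hstack([a,b]))
m=(t.max(2)<40).astype(np.uint8);n,l,st,c=cv2.connectedComponentsWithStats(m)
for i in range(1,n):
    if st[i,4]>15 and 100<c[i][0]<260 and 155<c[i][1]<265: print(c[i].round(1),st[i])
E
```

```text
9.4917
[126.8 199.4] [114 195  27  10 166]
[181.3 207.2] [176 203  12  10  91]
[200.3 213. ] [189 202  21  25 360]
[183.  218.9] [177 217  13   4  23]
[174.3 221.6] [171 220   8   5  29]
```

View pics/g3.png

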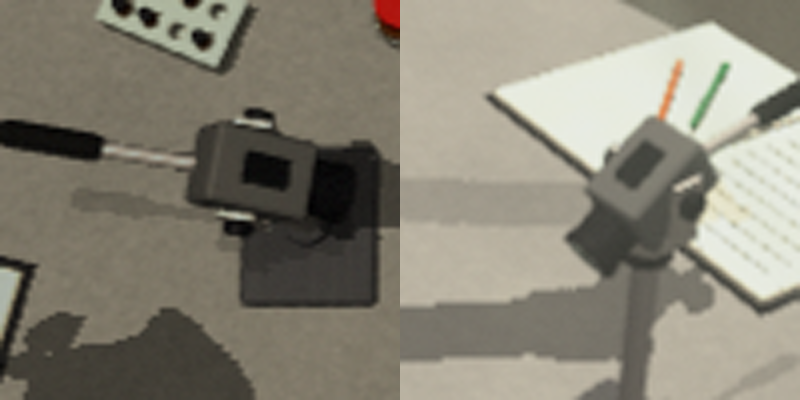

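The view shows:
- **Top, left half:** handle grip from (0,131) to (102,146), and tilt knobs at (258,116) and (237,226).
- **Scene, right half:** lens front at about (586,255), and the near end of the handle grip at about (755,117).

I'll solve for the axis and the aim from these.

```bash
python3 - <<'E'
from h import *
T=lambda x,y:(np.array([x,y])+.5)/4-.5+[115,165]; S=lambda x,y:(np.array([x-400,y])+.5)/4-.5+[240,80]
k=cast("top",[T(258,116),T(237,226),(T(258,116)+T(237,226))/2],.25);print("knobs",k[:, :2],"yaw",np.arctan2(*(k[0]-k[1])[1::-1])-np.pi/2)
g1=cast("top",[tc((123,180),(210,240)).mean(0)],.25);print("A before",g1)
obs=[("top",[0,0,0],(T(258,116)+T(237,226))/2),("top",d*.128,np.array([126.8,199.4])),("top",d*.093,T(102,146)),
("scene",[.068,0,0],S(586,255)),("scene",d*.093,S(755,117))]
for o in(obs,obs[:3],obs[3:]+obs[:1]):
  f=least_squares(lambda p:stand_res([p[0],p[1],0,p[2],p[3]],[],o),[.52,.2,-1.6,.55])
  print(f.x.round(4),f.fun.reshape(-1,2).round(2).tolist())
  v=np.array([.5098,-.0751,.082])-[*f.x[:2],.25]
  print(" want",np.arctan2(v[1],v[0]),np.arctan2(-v[2],np.hypot(*v[:2])))
E
```

```text
knobs [[0.55515363 0.20145668]
 [0.48187252 0.20402757]
 [0.51823198 0.20275199]] yaw -1.6058645023107583
A before [[0.51881383 0.20349829 0.25      ]]
[ 0.5183  0.2023 -1.6038  0.59  ] [[0.18, -0.01], [-0.27, -0.25], [0.27, 0.29], [0.17, -0.21], [-0.04, 0.02]]
 want -1.6014707864486888 0.544329729702051
[ 0.5184  0.203  -1.6078  0.5545] [[-0.1, -0.09], [-0.14, -0.21], [0.24, 0.3]]
 want -1.6018114977900064 0.5431617750176592
[ 0.5182  0.2023 -1.6074  0.5938] [[0.13, -0.2], [0.02, -0.04], [0.19, 0.02]]
 want -1.6011896634762228 0.5444059394449531
```

```bash
python3 - <<'E'
from h import *
import cv2
T=lambda x,y:(np.array([x,y])+.5)/4-.5+[115,165]; S=lambda x,y:(np.array([x-400,y])+.5)/4-.5+[240,80]
obs=[("top",d*.093,tc((96,323))[0]),("top",d*.128,np.array([152.9,244.9])),("scene",[.068,0,0],sc((391,108))[0])]
f=least_squares(lambda p:stand_res([.5183,.2023,0,*p],[],obs),[-.6,0]);print("initial",f.x,f.fun.round(2))
s=np.load("s2.npy")
cv2.imwrite("pics/l.png",cv2.resize(s[95:165,260:350],None,fx=8,fy=8,interpolation=2))
for ti in(.54,.57,.60):
  R=camR(-1.604,ti);o=np.array([.5183,.2023,.25])
  P=[R.apply(x)+o for x in([.068,0,0],[.068,0,.021],[.068,0,-.021],d*.093,d*.163)]
  print(ti,((proj("scene",P)-[260,95]+.5)*8-.5).round().tolist())
E
```

```text
initial [-0.54392641  0.01697224] [ 0.56 -0.57 -0.08 -0.1   0.16  0.63]
0.54 [[210.0, 384.0], [188.0, 349.0], [231.0, 417.0], [550.0, 126.0], [691.0, 48.0]]
0.57 [[212.0, 387.0], [189.0, 354.0], [235.0, 418.0], [550.0, 119.0], [692.0, 36.0]]
0.6 [[215.0, 390.0], [190.0, 359.0], [238.0, 420.0], [550.0, 112.0], [693.0, 24.0]]
```

View pics/l.png

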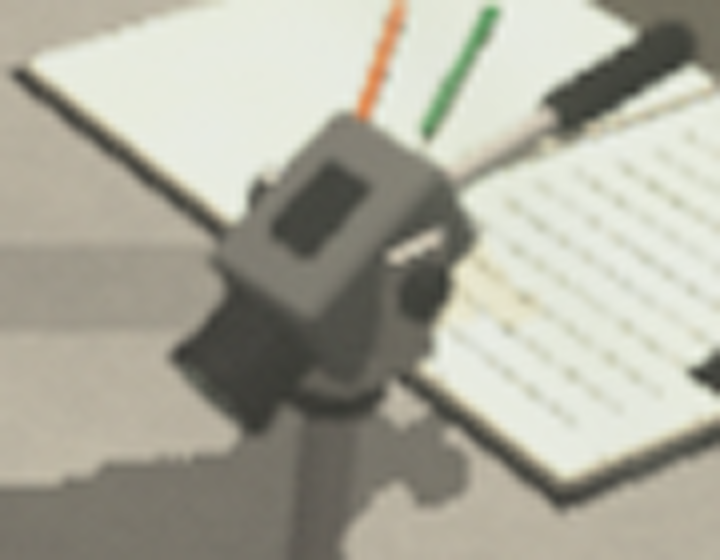

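```bash
sed -i 's/^A=.*;/A=np.array([.5183,.2023,.25]);/' h.py; python3 - <<'E'
from h import *
import cv2
s=np.load("s2.npy");m=np.zeros(s.shape[:2],np.uint8);m[95:115,325:352]=(s[95:115,325:352].max(2)<110)
n,l,st,c=cv2.connectedComponentsWithStats(m);i=1+st[1:,4].argmax();print(c[i],st[i])
obs=[("top",d*.128,np.array([126.8,199.4])),("scene",d*.128,c[i])]
f=least_squares(lambda p:stand_res([.5183,.2023,0,*p],[],obs),[-.6,0.5]);print(f.x,f.fun.round(2))
E
```

```text
[338.05785124 103.46280992] [328  97  20  15 121]
[-1.6074774   0.58812469] [-0.22 -0.41 -0.58  0.11]
```

```bash
python3 - <<'E'
from h import *
import cv2
y,t=-1.605,.587
arm.movep(*tool(y,t,1,off=.09)); arm.line_to(tool(y,t,1)[0],.15)
arm.move_gripper(0.0,30); print(arm.read_ft_force())
p,q=tool(-1.6015,.544,1); arm.line_to(p,.05,ori=q); arm.pause(.2); print(arm.read_ft_force())
arm.move_gripper(.6)
p,q=tool(-1.6015,.544,1,off=.1); arm.line_to(p,.2); arm.movep([.3,.45,.4],q)
print(arm.read_time())
tt=snapshot("top");s=snapshot("scene")
m=np.zeros(s.shape[:2],np.uint8);m[90:120,322:356]=(s[90:120,322:356].max(2)<110)
n,l,st,c=cv2.connectedComponentsWithStats(m);cs=c[1+st[1:,4].argmax()];print(cs,st[1:,4].max())
m=np.zeros(s.shape[:2],np.uint8);m[185:215,100:150]=(tt[185:215,100:150].max(2)<40)
n,l,st,c=cv2.connectedComponentsWithStats(m);ct=c[1+st[1:,4].argmax()];print(ct,st[1:,4].max())
obs=[("top",d*.128,ct),("scene",d*.128,cs)]
f=least_squares(lambda p:stand_res([*A[:2],0,*p],[],obs),[-.6,0.5]);print(f.x,f.fun.round(2))
# shutter approach check
Rb=Ro.from_euler("z",-.01)
for sg in(1,-1):
  q=(Rb*Ro.from_matrix(np.c_[np.cross([sg,0,0],[0,0,-1]),[sg,0,0],[0,0,-1]])).as_quat()
  for x,z in((-.012,.26),(-.012,.170),(.033,.170)): print(sg,np.round(arm.ik(Rb.apply([x,0,z])+[.5803,-.0758,0],q),2))
E
```

```text
[0.01786578 0.96744353 2.1046574 ]
[ 2.36700750e+00  1.79193617e-05 -6.35975857e-01]
14.4
[337.38317757 105.63551402] 107
[127.38125 200.2125 ] 160
[-1.59897174  0.52894475] [-0.25 -0.29 -0.39  0.1 ]
1 [-0.24  0.59  0.54  1.72 -0.36  0.93  0.43]
1 [-0.21  0.71  0.5   1.81 -0.47  0.75  0.53]
1 [-0.2   0.76  0.5   1.67 -0.47  0.82  0.49]
-1 [-0.44  0.7   0.92  1.73 -0.64  1.04 -2.45]
-1 [-0.47  0.9   1.03  1.81 -0.92  1.   -2.2 ]
-1 [-0.44  0.94  1.01  1.68 -0.9   1.06 -2.28]
```

The aim measures about (-1.60, 0.53) against the wanted (-1.6015, 0.544), which is within measurement noise. On to the shutter, passing high over the camera.

```bash
cat > sh.py <<'E'
from h import *
Rb=Ro.from_euler("z",-.01)
Q=(Rb*Ro.from_matrix(np.c_[np.cross([1,0,0],[0,0,-1]),[1,0,0],[0,0,-1]])).as_quat()
def P(x,z): return Rb.apply([x,0,z])+[.5803,-.0758,0]
E
python3 - <<'E'
from sh import *
import cv2
arm.movep([.3,.33,.5],Q); arm.movep([.43,.02,.5],Q); arm.movep(P(-.012,.26),Q); arm.line_to(P(-.012,.172),.1)
print(arm.read_time(),arm.read_ft_force())
arm.move_gripper(0.0,60); arm.pause(.2)
print(arm.read_opening(),arm.read_ft_force(),arm.read_tool_pos(),P(-.012,.172))
np.save("t3.npy",snapshot("top"))
for x in(.003,.018,.0275): arm.line_to(P(x,.172),.05)
arm.pause(.3)
print(arm.read_time(),arm.read_opening(),arm.read_ft_force(),arm.read_tool_pos(),P(.0275,.172))
t=snapshot("top");s=snapshot("scene");np.save("t4.npy",t);np.save("s4.npy",s)
a=cv2.resize(t[165:265,240:330],(360,400),interpolation=2);b=cv2.resize(s[180:280,170:280],(440,400),interpolation=2)
cv2.imwrite("pics/h1.png",np.hstack([a,b]))
E
```

```text
18.6333 [-0.14082166 -0.30557572 -0.59600106]
0.14756358010623608 [2.3517265  0.08113584 4.42118954] [ 0.56913399 -0.07571992  0.17266417] [ 0.5683006 -0.07568    0.172    ]
20.85 0.14670832955011393 [-5.39312529  2.26288363 10.36637718] [ 0.60519227 -0.0762705   0.17256907] [ 0.60779863 -0.076075    0.172     ]
```

View pics/h1.png

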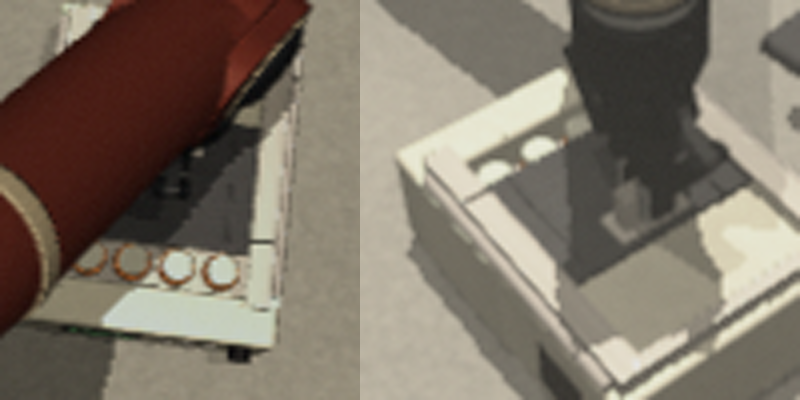

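The shutter has followed by about 36 mm. The front row is uncovered and the edge is just short of the mark. I'll measure the edge against the mark with brightness profiles, then close the gap.

```bash
cat >> sh.py <<'E'
import cv2
xs=np.arange(-.11,-.02,.001)
def prof(n,im,ys,z):
    g=cv2.cvtColor(im,cv2.COLOR_BGR2GRAY).astype(np.float32);r=[]
    for y in ys:
        uv=proj(n,Rb.apply(np.c_[xs,0*xs+y,0*xs+z])+[.5803,-.0758,0]).astype(np.float32)
        r.append(cv2.remap(g,uv[None,:,0],uv[None,:,1],cv2.INTER_LINEAR)[0])
    return np.mean(r,0)
E
python3 - <<'E'
from sh import *
t=np.load("t4.npy");s=np.load("s4.npy")
sl=slice(40,80,2);print((xs[sl]*1e3).round().astype(int))
print("top edge",prof("top",t,[-.058,-.062,-.066],.092)[sl].astype(int))
print("top mark",prof("top",t,[-.079,-.081,-.083],.099)[sl].astype(int))
print("sc edge",prof("scene",s,[-.058,-.062,-.066],.092)[sl].astype(int))
print("sc mark",prof("scene",s,[-.079,-.081,-.083],.099)[sl].astype(int))
E
```

```text
[-70 -68 -66 -64 -62 -60 -58 -56 -54 -52 -50 -48 -46 -44 -42 -40 -38 -36
 -34 -32]
top edge [170 167 163 164 160 111  77  75  75  73  68  68  72  73  74  76  78  76
  73  70]
top mark [191 191 192 194 195 195 194 193 192 187 138  97 161 186 191 191 190 191
 190 191]
sc edge [164 195 214 223 227 227 218 199 159 124 114 119 123 123 123 122 119 120
 121 121]
sc mark [217 217 218 218 218 217 217 217 218 217 205 177 157 171 202 217 218 218
 218 218]
```

```bash
python3 - <<'E'
from sh import *
for x in(.033,.0372): arm.line_to(P(x,.172),.03)
arm.pause(.4)
print(arm.read_time(),arm.read_opening(),arm.read_ft_force(),arm.read_tool_pos())
t=snapshot("top");s=snapshot("scene");np.save("t5.npy",t)
sl=slice(46,80,2);print((xs[sl]*1e3).round().astype(int))
print("top edge",prof("top",t,[-.058,-.062,-.066],.092)[sl].astype(int))
print("top mark",prof("top",t,[-.079,-.081,-.083],.099)[sl].astype(int))
print("sc edge",prof("scene",s,[-.058,-.062,-.066],.092)[sl].astype(int))
a=cv2.resize(t[165:265,240:330],(360,400),interpolation=2);b=cv2.resize(s[100:260,170:330],(400,400),interpolation=2)
cv2.imwrite("pics/h2.png",np.hstack([a,b]))
E
```

```text
21.975 0.15341170950309638 [-7.52876401  2.06022965 11.68312187] [ 0.61455004 -0.07640357  0.17255081]
[-64 -62 -60 -58 -56 -54 -52 -50 -48 -46 -44 -42 -40 -38 -36 -34 -32]
top edge [164 165 170 173 172 171 149  91  73  72  73  74  76  76  75  74  71]
top mark [193 194 195 194 194 193 187 138  96 160 186 192 192 191 190 190 191]
sc edge [223 227 227 226 224 213 196 173 154 135 124 124 122 118 119 119 119]
```

View pics/h2.png

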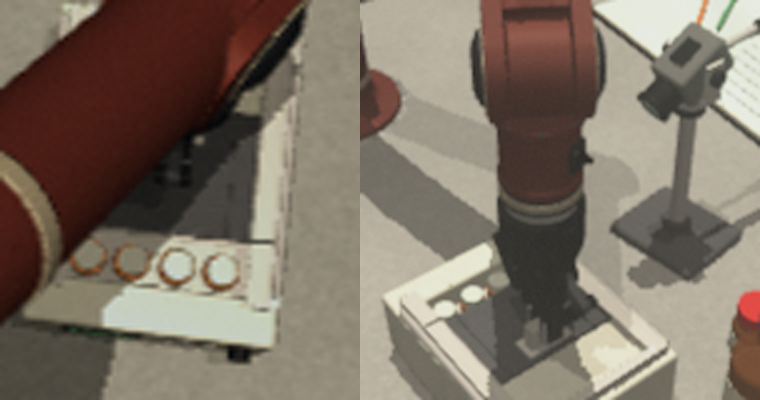

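The shutter edge is about 1.5 mm short of the marks, the back row is covered, and the camera is undisturbed. I'll nudge 1.2 mm and hand in.

```bash
python3 - <<'E'
from sh import *
from station import ticket
arm.line_to(P(.0384,.172),.02); arm.pause(.5)
t=snapshot("top");sl=slice(52,72,2);print((xs[sl]*1e3).round(),prof("top",t,[-.058,-.062,-.066],.092)[sl].astype(int),arm.read_tool_pos(),arm.read_time())
print(ticket.finish_job())
E
```

```text
[-58. -56. -54. -52. -50. -48. -46. -44. -42. -40.] [174 173 173 158 111  85  78  75  75  75] [ 0.6155964  -0.07641333  0.17254326] 22.875
the job is handed in; nothing more can be done
None
```

I handed the job in at 22.9 s: the camera is aimed at the front row to within about 5 mm by my measurements, and the arm is holding the shutter at half travel (about 45 mm), with the back row still covered when last checked.

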